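# Turn the battery tray round and load it into the charging dock

### The arm

A 6-joint arm with a two-finger parallel gripper is mounted at the origin on a cart in front of the work surface, level with it; the furniture and walls round the work are solid. World frame = base frame: x ahead of the robot, y to its left, z up, the work surface at z = 0. Lengths are in m, angles in rad, forces in N, time in s.
With the tool pointing down it reaches from about 0.3 to 0.875 m from the base axis. Payload 6.4 kg.
Tool frame: the origin (TCP) lies at the very end of the fingers, on their centre line; the grasp point (between the pads) lies 19 mm behind it; z points along the fingers, y is the line along which they close (so a half turn about z gives the same grasp; the last joint's range is limited). The gripper opens to 85 mm and grips with 20 to 120 N. Pads are 22 mm wide; open, the fingers measure 114 mm over their backs; the gripper's body (76 mm by 85 mm) begins 54 mm behind the grasp point. The pads swing forward as they close: fully open they stand 13 mm farther back than shut.
Start: joints at [0.923, 0.181, 1.607, -0, 1.354, -0.206], TCP at [0.246, 0.52, 0.231] pointing down, gripper open.
Joint ranges: [-2.99, 2.99], [-0.89, 2.07], [0.3, 2.58], [-1.14, 4.28], [0, 2.63], [-3.12, 3.12]. Speed limits (rad/s): [2.57, 2.57, 3.01, 3.14, 3.14, 3.14].

### API

Orientations are given as a unit quaternion [w, x, y, z].
In Python, from bench import telemetry, camera, ctrl, spotter gives the robot as it stands.
- The arm moves only by the tool send_rows, never from a script. Its argument "series" is a list of rows, each a list of 3 entries, a list of its own where there are three numbers: the turn, a rotation vector about the world's x, y, z in degrees, then the shift along the world's x, y, z in mm, then the closure, from -1 (fully open) to 1 (shut), so that 0 is half open. In form: [[[rx, ry, rz], [dx, dy, dz], gripper], ...]. A call has 1 to 10 rows; each row is the pose to reach, as a shift and turn from the pose commanded when the call began; what a row does not reach only later rows make up. A row lasts 1/8 s, in which the tool goes at most 62.5 mm and 10.7 degrees, less where a joint would pass 70% of its speed; a pose out of reach is approached as far as the arm can. A call with a gripper value outside its range is refused whole. The fingers move at their own pace and stop on an object; the grip force is fixed at half the most. Time passes only in rows, so rows that repeat a pose let the fingers close. It gives the time, the measured TCP pose, the force, the opening and the grip force at its end, in the units of the state.
- telemetry.get_obs(): the state, without advancing time (a new reading comes with each control period).
- camera(name): name is "scene" or "top"; returns a dict with "pixels" (384x512x3 uint8, red, green, blue), "camera_matrix" (3x3 intrinsics, pixels), "xyz" and "orientation" of the camera in the world. Camera axes: x right, y up, looking along -z (the intrinsics and any distortion apply to the point x, -y, -z); pixel columns grow to the right and rows downward; lengths in m; the calibration is good to about 2 mm. A picture is of the moment at which its call begins. There is no depth.
- ctrl.hand_in(): hands the job in; it is judged then, once.
Trained networks look in the newest picture that a camera, given by its name, has taken for a name from the list of things; names that differ only in an ending like _2 or _b are one class to them, and where a whole thing is asked for, a point or a joint stands for the part that bears it (a point fixed in the world has none). Each returns a list of dicts, best first, with "conf" (0 to 1); they miss things now and then, are a little off and sometimes report something else, mostly with a low value. They report only what shows in the picture. A call takes as long as a camera call.
- spotter.boxes_of(thing, camera): "xyz" ([x, y, z] in m, in world coordinates, good to about 4 mm: the middle of the surface that is visible of it).
- spotter.landmark_of(thing, camera): "xyz" ([x, y, z] in m, in world coordinates, good to about 4 mm: a listed point, or the origin of a listed thing).
The state is a dict: "time_s": time; "q": joint angles; "dq": joint speeds; "joint_efforts": joint torques, N m; "eef_pos": TCP position; "eef_rot": TCP orientation; "wrist_force": force on the tool from outside, world axes, zero at the start; "torque": the same for the moment, N m; "opening": opening from 0.0 (shut) to 1.0 (fully open); "grasp_force": force on a finger pad.
Only numpy, scipy, OpenCV 4.12 (cv2) and the standard library are available. Lean on these libraries where they do the work, as an engineer would, in place of code of your own. Each camera call takes 0.05 s, during which the arm holds its last target. There are 200 camera calls.

### The job

The white battery tray lies with its wrong end toward the grey charging dock: turn it end for end and slide it, bevelled nose first, into the dock's guide rails. The dock's cover leaves no room for fingers at the tray's fin, so finish by pushing on the orange end panel until the side latch snaps in and holds the tray against the spring. Do not ram it, never tip the tray over, leave the other things on the bench where they are, and let go at the end.

Things in the scene. Friction and masses are not known exactly. Their poses are not given: they have to be found in the camera images.
- tray: White battery tray, 0.13-0.21 kg, body 84 (x) x 56 mm, side walls 14 mm high. Origin: underside, mid-body; x to the nose, y left, z up. Starts flat on the bench, nose pointing away from the dock. Nose end (x=+42 mm): bevelled corners, copper contacts. Right wall (y=-28 mm) has the latch notch, x 5 to 23 mm. Green cells lie both sides of the fin, tops at 17.7 mm: keep fingertips above 19 mm there.
- tray_fin (a point): Top of the grip fin, 44 mm above the underside, over the tray's origin. The fin is 36 mm long (x), 10 mm thick (y).
- tray_nose (a point): Middle of the tray's nose face: x=+42 mm, 7 mm above the underside.
- tray_panel (a point): Middle of the outer face of the orange end panel (x=-48 mm, 13 mm above the underside): the place to push. Panel 6 mm thick, 74 mm wide, 26 mm high, too wide for the rails.
- dock: Grey charging dock, fixed, 125 x 76 mm, 80.5 mm high. Origin: on the bench under the middle of the rails' mouth; x points into the dock, the way the tray goes in; y left; z up. The tray runs on a black base 26 mm above the bench, so it passes over the 18 mm thick foam sheet before the mouth.
- dock_rails (a point): Middle of the mouth, on the base (26 mm up). Rails 58.6 mm apart inside, flared to about 63 mm at the mouth. Lips reach over the tray's side walls (gap between them 50 mm, underside 16.5 mm above the base, 2 mm more at the mouth): the tray enters only through the mouth, level, its underside 0-2 mm above the base.
- dock_cover (a point): Middle of the cover's front top edge, 26 mm in from the mouth; top 54.5, underside 50.5 mm above the base. The fin passes under it, fingers do not. Held at mid-fin, the tray's origin can go in to about x=10 mm from the mouth (nose at 52 mm); released there, it stays put.
- dock_home (a point): Where tray_nose is when latched: x=81 mm from the mouth; the panel then stands 3 mm off the rail ends. The tray must be pushed slightly past this for the latch to snap; at most 3 mm, where the panel meets the rail ends (hard stop). Let go, it springs back to 81 mm.
- ejector (a joint): Sprung plate at the back of the dock, m: 0 = out, grows as the tray presses it. The nose meets it 66 mm in from the mouth: 3 N there, rising to 7 N when latched (0.015), 7.5 N at the hard stop (0.018). Unless latched, it pushes the tray back part of the way.
- latch (a joint): Sprung tooth in the right-hand rail, m: 0 = out, 6.5 mm into the channel. The tray's nose corner presses it back (to 0.003-0.006) from a nose depth of about 53-60 mm on; it returns to near 0 when it snaps into the notch. Tooth and ejector together take up to about 10 N of pushing; at the hard stop the force shoots up.
- vial_loose: Bystander: glass vial with white cap, 23 mm across, 48 mm high. Origin under its middle.
- petri_dish: Bystander: covered dish, 58 mm across, 15 mm high. Origin under its middle.
- marker_blue: Bystander: blue marker lying on the bench, 12 x 123 x 13 mm. Origin under its middle.
- objective_case: Bystander: clear case with black lid, 44 mm across, 68 mm high. Origin under its middle.

How it is judged:
By the outcome, as a careful person would: the job done as asked, in the order asked, and still so for the second after the job is handed in, with the robot touching nothing.
It also fails if it takes over 70 s, if anything falls off the work surface, if the arm or the gripper's body presses on something with over 40 N, if the wrist force passes 120 N, or if a joint passes its speed limit or range.

## Working session

There is one attempt and no reset: what is moved stays moved. The work goes in short steps, Python scripts to look and compute and a tool call to move; the robot and the scene stay as the last step left them, time stands still between calls to the robot, and variables do not carry over. Pictures are saved under pics/ and viewed, at most 10 in all, crops included, and the job is handed in when it is done.

Besides the shell and the picture viewer there is one more tool, called by a JSON object that holds its "method" and its "body", one argument or row to a line. send_rows: Moves the arm, as the interface text tells. Its arguments: {"type":"object","properties":{"series":{"type":"array","items":{"type":"array"}}},"required":["series"]}

```bash
mkdir -p pics; cat > h.py <<'E'
import numpy as np,cv2
from bench import telemetry,camera,ctrl,spotter
from scipy.spatial.transform import Rotation as R
def snap(name,fn=None):
    c=camera(name)
    if fn: cv2.imwrite('pics/'+fn,c['pixels'][:,:,::-1])
    return c
def cam(c):
    o=np.array(c['orientation'],float)
    Rm=o if o.shape==(3,3) else R.from_quat(o[[1,2,3,0]]).as_matrix()
    return Rm,np.array(c['xyz'],float),np.array(c['camera_matrix'],float)
def proj(c,P):
    Rm,t,K=cam(c);p=(np.atleast_2d(P)-t)@Rm;p=p*[1,-1,-1];u=p@K.T;return u[:,:2]/u[:,2:]
def unproj(c,uv,z):
    Rm,t,K=cam(c);uv=np.atleast_2d(uv);d=np.c_[uv,np.ones(len(uv))]@np.linalg.inv(K).T
    d=(d*[1,-1,-1])@Rm.T;return t+d*((z-t[2])/d[:,2:])
E
python3 - <<'E'
from h import *
np.set_printoptions(precision=4,suppress=True)
cs={}
for n in('scene','top'):
    c=snap(n,n+'0.png');print(n,{k:v for k,v in c.items() if k!='pixels'})
    for t in 'tray_fin tray_nose tray_panel tray dock dock_rails dock_cover dock_home vial_loose petri_dish marker_blue objective_case'.split():
        print(t,[(np.round(d['xyz'],4),round(d['conf'],2)) for d in spotter.landmark_of(t,n)[:2]])
o=telemetry.get_obs();print(o)
E
```

```text
scene {'camera_matrix': array([[384.5866,   0.    , 256.122 ],
       [  0.    , 384.5866, 189.3839],
       [  0.    ,   0.    ,   1.    ]]), 'xyz': array([-0.0482, -0.5896,  0.6808]), 'orientation': array([ 0.8192,  0.3576, -0.1753, -0.4127])}
tray_fin [(array([ 0.6295, -0.1176,  0.0417]), 0.6)]
tray_nose [(array([ 0.6124, -0.0752,  0.0088]), 0.8)]
tray_panel [(array([ 0.632 , -0.1631,  0.0129]), 0.6)]
tray [(array([ 0.6218, -0.1124,  0.0023]), 0.93)]
dock [(array([ 0.4143, -0.3075,  0.0026]), 0.85)]
dock_rails [(array([ 0.4185, -0.3058,  0.0247]), 0.92)]
dock_cover [(array([ 0.4092, -0.329 ,  0.0798]), 0.78), (array([ 0.5989,  0.0581, -0.002 ]), 0.47)]
dock_home [(array([ 0.391 , -0.3827,  0.0346]), 0.71), (array([ 0.6069, -0.2361, -0.0047]), 0.36)]
vial_loose []
petri_dish [(array([ 0.3042, -0.2583, -0.0002]), 0.88), (array([ 0.4184, -0.307 ,  0.0248]), 0.48)]
marker_blue [(array([ 0.5062, -0.4846,  0.0016]), 0.63), (array([ 0.609 , -0.2367, -0.0039]), 0.46)]
objective_case [(array([0.6022, 0.0606, 0.0013]), 0.89)]
top {'camera_matrix': array([[351.2607,   0.    , 252.2876],
    
[... 797 characters left out ...]
3]), 0.59), (array([0.5974, 0.0627, 0.0004]), 0.37)]
marker_blue [(array([ 0.5053, -0.4762, -0.003 ]), 0.51)]
objective_case [(array([ 0.3944, -0.3838,  0.0347]), 0.68), (array([ 0.5992,  0.0647, -0.0003]), 0.64)]
{'time_s': 1.3, 'q': array([ 0.9227,  0.1808,  1.607 , -0.    ,  1.3538, -0.2063]), 'dq': array([-0.0009,  0.0016,  0.0007,  0.0003,  0.0016,  0.0003]), 'joint_efforts': array([ -0.0007, -44.4861, -35.1677,  -0.0003,   0.0009,   0.    ]), 'eef_pos': array([0.2458, 0.5198, 0.2313]), 'eef_rot': array([ 0.    ,  0.2191,  0.9757, -0.    ]), 'wrist_force': array([ 0.0027, -0.1089, -0.2786]), 'torque': array([ 0.0078, -0.0638, -0.0071]), 'grasp_force': 0.0, 'opening': 0.9984915984906034}
```

View pics/scene0.png

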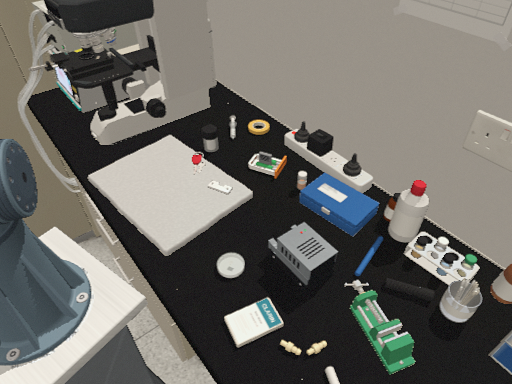

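View pics/top0.png

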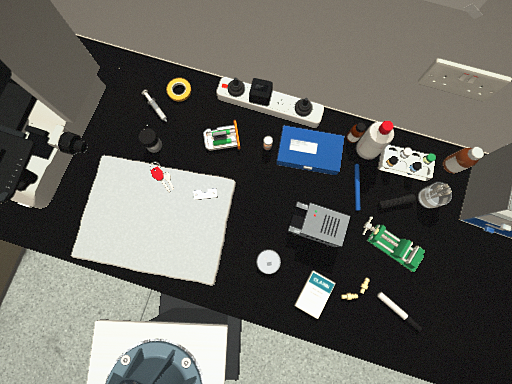

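The scene view shows the dock at (305,250) and the tray at (268,163). The top view has the dock body at (325,224) with rail arms at (290–310, 205–240), and the tray at (222,137) with its orange panel at x≈238. I'll overlay the model at the estimated poses.

```bash
cat > ov.py <<'E'
from h import *
def T(p,x,y,yaw):
    a=np.radians(yaw);p=np.array(p,float)/1000;return np.c_[x+p[:,0]*np.cos(a)-p[:,1]*np.sin(a),y+p[:,0]*np.sin(a)+p[:,1]*np.cos(a),p[:,2]]
def rect(x0,x1,w,z): return [[x0,-w,z],[x1,-w,z],[x1,w,z],[x0,w,z]]
def overlay(c,polys,ctr,f=6,w=400,h=300):
    u=proj(c,[ctr])[0];x0=int(u[0]-w/f/2);y0=int(u[1]-h/f/2)
    im=cv2.resize(c['pixels'][y0:y0+h//f,x0:x0+w//f,::-1],(w,h),interpolation=cv2.INTER_CUBIC)
    for P,col in polys:
        q=(proj(c,P)-[x0,y0]+.5)*f-.5
        cv2.polylines(im,[np.round(q*8).astype(np.int32)],True,col,1,cv2.LINE_AA,3)
    return im
def dockp(x,y,a): return [(T(rect(26,125,38,80.5),x,y,a),(0,255,255)),(T(rect(0,125,38,26),x,y,a),(255,0,255)),(T(rect(0,81,29.3,26),x,y,a),(0,255,0))]
def trayp(x,y,a,z=0): return [(T(np.array(rect(-42,42,28,14))+[0,0,z],x,y,a),(255,0,255)),(T(np.array(rect(-18,18,5,44))+[0,0,z],x,y,a),(0,255,255)),(T(np.array([[-48,-37,26],[-48,37,26],[-48,37,0],[-48,-37,0]])+[0,0,z],x,y,a),(0,255,0))]
E
cat > v1.py <<'E'
import sys
from ov import *
D=eval(sys.argv[1]);Y=eval(sys.argv[2]);rows=[]
for n in('scene','top'):
    c=snap(n);rows.append(np.hstack([overlay(c,dockp(*D),[D[0]-.015,D[1]-.05,.04],5 if n=='top' else 4.5),overlay(c,trayp(*Y),[Y[0],Y[1],.02],7)]))
cv2.imwrite('pics/'+sys.argv[3],np.vstack(rows))
E
sed -i 's/w=400,h=300):/w=400,h=300):\n    w,h=400,300/; s/c\[.pixels.\]\[y0:y0+h\/\/f,x0:x0+w\/\/f,::-1\],(w,h)/c["pixels"][y0:y0+int(h\/f),x0:x0+int(w\/f),::-1],None,fx=f,fy=f/; s/    for P,col/    im=cv2.copyMakeBorder(im,0,10,0,10,0)[:h,:w]\n    for P,col/' ov.py
python3 v1.py "(.4157,-.3062,-107.2)" "(.6225,-.1145,102)" o1.png
```

```text
(no output)
```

View pics/o1.png

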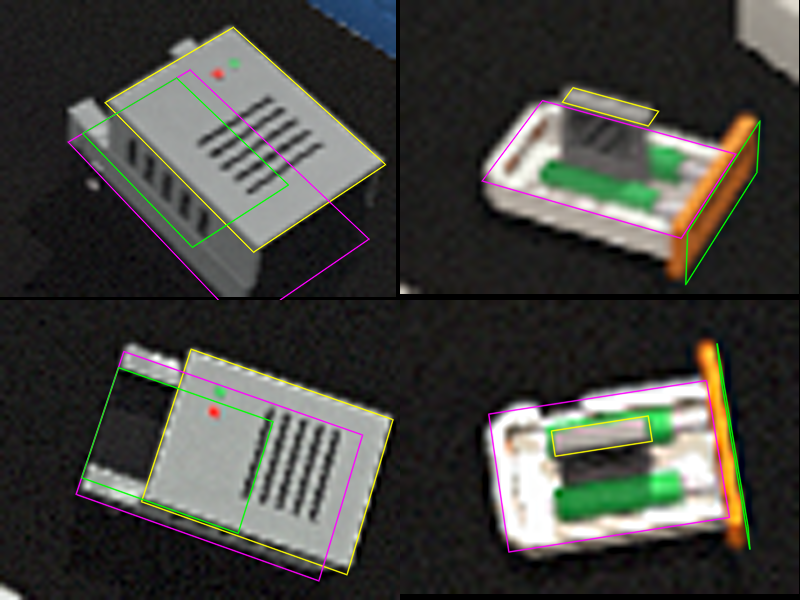

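{"method": "send_rows", "body": {
  "series": [
    [[0,0,-10],[10,-37,0],-1],
    [[0,0,-20],[20,-74,0],-1],
    [[0,0,-30],[30,-111,0],-1],
    [[0,0,-40],[40,-148,0],-1],
    [[0,0,-50],[50,-185,0],-1],
    [[0,0,-60],[60,-222,0],-1],
    [[0,0,-70],[70,-259,0],-1],
    [[0,0,-80],[80,-296,0],-1],
    [[0,0,-90],[90,-333,0],-1],
    [[0,0,-100],[100,-370,0],-1]
  ]
}}

```text
time_s: 2.65
eef_pos: [0.3461, 0.1487, 0.2316]
eef_rot: [0.0, 0.89, 0.457, 0.0]
wrist_force: [-0.0, -0.1, -0.0]
opening: 0.999
grasp_force: 0.0
```

{"method": "send_rows", "body": {
  "series": [
    [[0,0,-10],[27,-26,0],-1],
    [[0,0,-20],[54,-52,0],-1],
    [[0,0,-30],[81,-78,0],-1],
    [[0,0,-40],[108,-104,0],-1],
    [[0,0,-50],[135,-130,0],-1],
    [[0,0,-60],[162,-156,-20],-1],
    [[0,0,-70],[189,-182,-40],-1],
    [[0,0,-80],[216,-208,-60],-1],
    [[0,0,-90],[246,-235,-80],-1],
    [[0,0,-100],[275,-261,-90],-1]
  ]
}}

```text
time_s: 3.9
eef_pos: [0.6211, -0.1119, 0.1397]
eef_rot: [0.0, 0.922, -0.388, -0.001]
wrist_force: [0.2, 0.5, 0.2]
opening: 1.0
grasp_force: 0.0
```

{"method": "send_rows", "body": {
  "series": [
    [[0,0,-10],[0,0,-10],-1],
    [[0,0,-20],[0,0,-20],-1],
    [[0,0,-32.7],[0,0,-30],-0.3],
    [[0,0,-32.7],[0,0,-40],-0.2],
    [[0,0,-32.7],[0,0,-40],-0.2],
    [[0,0,-32.7],[0,0,-40],-0.2]
  ]
}}

```text
time_s: 4.65
eef_pos: [0.6211, -0.1112, 0.1016]
eef_rot: [-0.0, 0.778, -0.629, 0.0]
wrist_force: [-0.2, 0.2, -0.2]
opening: 0.598
grasp_force: 0.0
```

```bash
cat > v2.py <<'E'
import sys
from ov import *
P=eval(sys.argv[1]);ims=[]
o=telemetry.get_obs();print(o['eef_pos'],o['eef_rot'],o['opening'])
for n in('scene','top'):
    c=snap(n);ims.append(overlay(c,P,[.62,-.115,.04],6))
    for t in('tray_fin','tray_nose','tray_panel','tray'): print(t,[(np.round(d['xyz'],4),round(d['conf'],2)) for d in spotter.landmark_of(t,n)[:1]])
cv2.imwrite('pics/'+sys.argv[2],np.hstack(ims))
E
python3 v2.py "trayp(.6215,-.112,102)" o2.png
```

```text
[ 0.62107279 -0.11124349  0.10163006] [-6.82365008e-05  7.77757919e-01 -6.28563889e-01  2.27596040e-04] 0.598429966008634
tray_fin [(array([ 0.6251, -0.1119,  0.0433]), 0.97)]
tray_nose [(array([ 0.6103, -0.0743,  0.0098]), 0.61)]
tray_panel [(array([ 0.6349, -0.1644,  0.0119]), 0.94)]
tray [(array([ 0.6241, -0.1154,  0.0008]), 0.77)]
tray_fin [(array([ 0.6257, -0.1137,  0.0439]), 0.64)]
tray_nose [(array([ 0.6132, -0.0764,  0.0046]), 0.68)]
tray_panel [(array([ 0.629 , -0.1581,  0.0144]), 0.69)]
tray [(array([ 0.6249, -0.1166, -0.0014]), 0.82)]
```

View pics/o2.png

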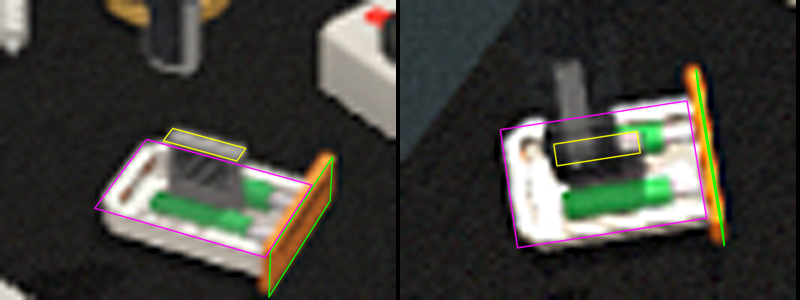

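The fingers hang straight over the fin. In the scene crop the tray outline matches to within about 4 zoomed px, under 1.5 mm. I'll descend and grip.

{"method": "send_rows", "body": {
  "series": [
    [[0,0,0],[2,-1,-20],-0.2],
    [[0,0,0],[2,-1,-40],-0.2],
    [[0,0,0],[2,-1,-60],-0.2],
    [[0,0,0],[2,-1,-72],-0.2],
    [[0,0,0],[2,-1,-78],-0.2],
    [[0,0,0],[2,-1,-78],0.3],
    [[0,0,0],[2,-1,-78],0.6],
    [[0,0,0],[2,-1,-78],1],
    [[0,0,0],[2,-1,-78],1],
    [[0,0,0],[2,-1,-78],1]
  ]
}}

```text
time_s: 6.4
eef_pos: [0.6237, -0.1125, 0.0244]
eef_rot: [-0.0, 0.777, -0.629, 0.001]
wrist_force: [0.2, 0.6, 6.1]
opening: 0.099
grasp_force: 62.0
```

{"method": "send_rows", "body": {
  "series": [
    [[0,0,0],[0,0,0],1],
    [[0,0,0],[0,0,0],1]
  ]
}}

```text
time_s: 6.65
eef_pos: [0.6237, -0.1124, 0.0243]
eef_rot: [-0.0, 0.777, -0.629, 0.001]
wrist_force: [-0.7, -0.1, 5.7]
opening: 0.101
grasp_force: 62.1
```

{"method": "send_rows", "body": {
  "series": [
    [[0,0,0],[0,0,10],1],
    [[0,0,0],[0,0,30],1],
    [[0,0,0],[0,0,55],1],
    [[0,0,0],[0,0,80],1],
    [[0,0,5],[0,0,95],1],
    [[0,0,14],[-5,-4,100],1],
    [[0,0,24],[-15,-11,100],1],
    [[0,0,34],[-27,-20,100],1],
    [[0,0,44],[-40,-29,100],1],
    [[0,0,50.7],[-50,-37,100],1]
  ]
}}

```text
time_s: 7.9
eef_pos: [0.5724, -0.1495, 0.1244]
eef_rot: [0.0, 0.972, -0.234, 0.0]
wrist_force: [0.3, -0.0, -1.7]
opening: 0.099
grasp_force: 61.2
```

{"method": "send_rows", "body": {
  "series": [
    [[0,0,10],[-14,-10,0],1],
    [[0,0,20],[-28,-20,0],1],
    [[0,0,30],[-42,-30,0],1],
    [[0,0,40],[-56,-40,0],1],
    [[0,0,50],[-70,-50,0],1],
    [[0,0,60],[-84,-60,0],1],
    [[0,0,70],[-98,-70,0],1],
    [[0,0,80],[-112,-80,0],1],
    [[0,0,90],[-126,-90,0],1],
    [[0,0,100],[-140,-100,0],1]
  ]
}}

```text
time_s: 9.15
eef_pos: [0.4325, -0.2496, 0.1245]
eef_rot: [0.001, 0.804, 0.595, 0.0]
wrist_force: [-0.3, -0.1, -1.6]
opening: 0.1
grasp_force: 61.2
```

{"method": "send_rows", "body": {
  "series": [
    [[0,0,0],[0,0,-15],1],
    [[0,0,0],[0,0,-35],1],
    [[0,0,0],[0,0,-50],1],
    [[0,0,0],[0,0,-50],1]
  ]
}}

```text
time_s: 9.65
eef_pos: [0.4322, -0.248, 0.0718]
eef_rot: [-0.002, 0.806, 0.592, -0.0]
wrist_force: [-0.5, 0.1, -0.9]
opening: 0.101
grasp_force: 61.0
```

```bash
cat > v3.py <<'E'
import sys
from ov import *
np.set_printoptions(precision=4,suppress=True)
o=telemetry.get_obs();p=o['eef_pos'];print(p,o['eef_rot'],o['wrist_force'],o['opening'],o['q'])
q=o['eef_rot'];r=R.from_quat(q[[1,2,3,0]]).as_matrix();print('R\n',r)
yaw=np.degrees(np.arctan2(r[1,1],r[0,1]))-90;print('yaw',yaw)
D=(.4157,-.3062,-107.2);ims=[]
for n in('scene','top'):
    c=snap(n);f=4.5 if n=='scene' else 5
    P=dockp(*D)+trayp(p[0],p[1],yaw,(p[2]-.0243)*1000)
    ims.append(overlay(c,P,[.425,-.29,.06],f))
    for t in('tray_fin','tray_nose','tray_panel','tray','dock_rails','dock_home'): print(t,[(np.round(d['xyz'],4),round(d['conf'],2)) for d in spotter.landmark_of(t,n)[:1]])
cv2.imwrite('pics/'+sys.argv[1],np.hstack(ims))
E
python3 v3.py o3.png
```

```text
[ 0.4322 -0.248   0.0718] [-0.0016  0.8058  0.5921 -0.0002] [-0.473   0.0541 -0.8679] 0.10107974373870754 [-0.7598  0.2262  1.9149  0.0001  1.0038 -0.4565]
R
 [[ 0.2987  0.9543 -0.0023]
 [ 0.9543 -0.2987  0.0023]
 [ 0.0015 -0.0029 -1.    ]]
yaw -107.38038509114348
tray_fin [(array([ 0.4353, -0.2493,  0.0893]), 0.76)]
tray_nose [(array([ 0.4169, -0.2878,  0.0535]), 0.85)]
tray_panel [(array([ 0.4487, -0.2017,  0.0591]), 0.72)]
tray [(array([ 0.4309, -0.2458,  0.0509]), 0.89)]
dock_rails [(array([ 0.4218, -0.308 ,  0.0258]), 0.96)]
dock_home [(array([ 0.3955, -0.383 ,  0.0325]), 0.91)]
tray_fin [(array([ 0.436 , -0.2492,  0.0939]), 0.47)]
tray_nose []
tray_panel [(array([ 0.4448, -0.2031,  0.0623]), 0.48)]
tray [(array([ 0.4357, -0.2495,  0.0489]), 0.63)]
dock_rails [(array([ 0.4149, -0.3054,  0.0294]), 0.93)]
dock_home [(array([ 0.3942, -0.3879,  0.0341]), 0.81)]
```

View pics/o3.png

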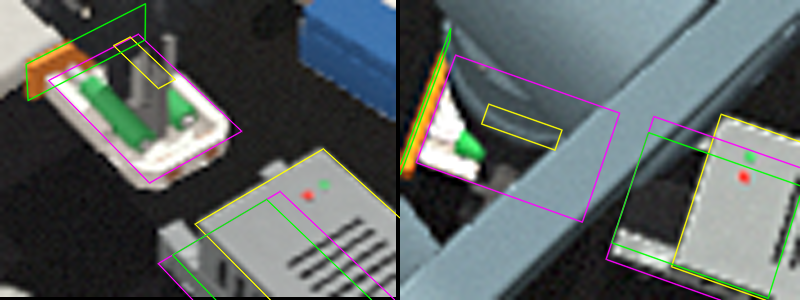

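{"method": "send_rows", "body": {
  "series": [
    [[0,0,0],[1,0,-8],1],
    [[0,0,0],[2,-1,-16],1],
    [[0,0,0],[2,-1,-20],1],
    [[0,0,0],[2,-1,-20],1],
    [[0,0,0],[2,-1,-20],1],
    [[0,0,0],[2,-1,-20],1]
  ]
}}

```text
time_s: 11.1
eef_pos: [0.435, -0.2503, 0.0535]
eef_rot: [0.0, 0.805, 0.593, 0.0]
wrist_force: [1.0, 0.4, -1.8]
opening: 0.098
grasp_force: 61.1
```

```bash
cat > st.py <<'E'
from h import *
import sys
np.set_printoptions(precision=4,suppress=True)
def st():
    o=telemetry.get_obs();p=o['eef_pos'];r=R.from_quat(o['eef_rot'][[1,2,3,0]]).as_matrix()
    a=np.radians(-107.2);d=np.array([np.cos(a),np.sin(a)]);n=np.array([-d[1],d[0]]);v=p[:2]-[.4157,-.3062];f=o['wrist_force'];t=o['torque']
    print('t',o['time_s'],'along %.2f lat %.2f under %.2f mm yaw %.2f tilt'%(v@d*1e3,v@n*1e3,(p[2]-.0243)*1e3,np.degrees(np.arctan2(r[1,1],r[0,1]))-90),r[:2,2],'F d/n/z',f[:2]@d,f[:2]@n,f[2],'T',t,'op',o['opening'])
st()
E
python3 st.py
```

```text
t 11.1 along -59.08 lat 1.91 under 29.23 mm yaw -107.31 tilt [ 0.0003 -0.0003] F d/n/z -0.6843719801876633 0.8329531860137603 -1.7748291819672366 T [-0.0038  0.0088 -0.0223] op 0.0978009112504287
```

{"method": "send_rows", "body": {
  "series": [
    [[0,0,0],[-1.3,0.4,-2.2],1],
    [[0,0,0],[-2.8,-4.4,-2.2],1],
    [[0,0,0],[-4.3,-9.2,-2.2],1],
    [[0,0,0],[-5.7,-13.9,-2.2],1],
    [[0,0,0],[-7.2,-18.7,-2.2],1],
    [[0,0,0],[-7.2,-18.7,-2.2],1],
    [[0,0,0],[-7.2,-18.7,-2.2],1]
  ]
}}

```text
time_s: 11.98
eef_pos: [0.4276, -0.2688, 0.051]
eef_rot: [-0.0, 0.806, 0.593, 0.0]
wrist_force: [-0.1, -0.2, -1.8]
opening: 0.098
grasp_force: 61.1
```

```bash
python3 st.py; python3 v3.py o4.png
```

```text
t 11.975 along -39.21 lat 0.30 under 26.74 mm yaw -107.32 tilt [-0.0001  0.0002] F d/n/z 0.22293023050323385 -0.04824642753355413 -1.7841711723857212 T [-0.0209 -0.0406  0.0595] op 0.09782057525040104
[ 0.4276 -0.2688  0.051 ] [-0.0001  0.8055  0.5926  0.    ] [-0.112  -0.1987 -1.7842] 0.09782057525040104 [-0.7967  0.2747  1.9072  0.0001  0.9599 -0.4945]
R
 [[ 0.2977  0.9546 -0.0001]
 [ 0.9546 -0.2977  0.0002]
 [ 0.0002 -0.0001 -1.    ]]
yaw -107.3221067540234
tray_fin [(array([ 0.4337, -0.2685,  0.0696]), 0.67)]
tray_nose [(array([ 0.4135, -0.3083,  0.0333]), 0.93)]
tray_panel [(array([ 0.4451, -0.2239,  0.0408]), 0.87)]
tray [(array([ 0.4258, -0.2659,  0.0282]), 0.88)]
dock_rails [(array([ 0.4193, -0.3036,  0.0263]), 0.73)]
dock_home [(array([ 0.3959, -0.3834,  0.035 ]), 0.84)]
tray_fin [(array([ 0.4283, -0.2649,  0.0734]), 0.47)]
tray_nose []
tray_panel [(array([ 0.4384, -0.22  ,  0.0405]), 0.74)]
tray [(array([ 0.4296, -0.269 ,  0.0241]), 0.58)]
dock_rails [(array([ 0.4132, -0.305 ,  0.0293]), 0.85)]
dock_home [(array([ 0.39  , -0.3843,  0.0355]), 0.58)]
```

View pics/o4.png

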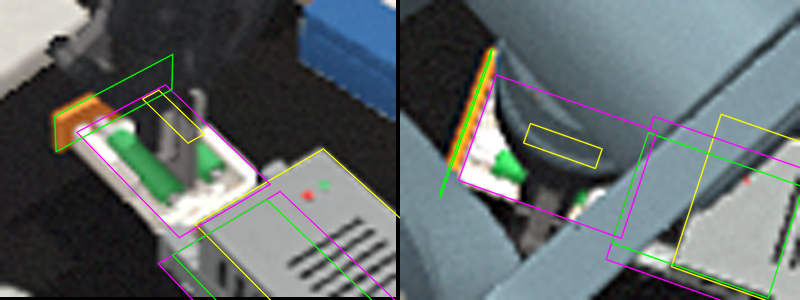

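In the scene crop the nose (180,225)–(265,185) sits at the mouth, centred between the rails, and there is no force. I'll advance slowly.

{"method": "send_rows", "body": {
  "series": [
    [[0,0,0],[-1.2,-3.8,0.3],1],
    [[0,0,0],[-2.4,-7.6,0.3],1],
    [[0,0,0],[-3.6,-11.5,0.3],1],
    [[0,0,0],[-3.6,-11.5,0.3],1]
  ]
}}

```text
time_s: 13.18
eef_pos: [0.4239, -0.2808, 0.0514]
eef_rot: [0.0, 0.806, 0.592, -0.0]
wrist_force: [0.1, -0.0, -1.5]
opening: 0.101
grasp_force: 61.1
```

```bash
python3 st.py
```

```text
t 13.175 along -26.68 lat 0.37 under 27.11 mm yaw -107.35 tilt [ 0.0001 -0.0001] F d/n/z -0.016854537033791896 0.0953263030292701 -1.4706572513158087 T [-0.027   0.0078 -0.0453] op 0.10068827347751944
```

{"method": "send_rows", "body": {
  "series": [
    [[0,0,0],[-1.2,-3.8,0],1],
    [[0,0,0],[-2.4,-7.6,0],1],
    [[0,0,0],[-3.6,-11.5,0],1],
    [[0,0,0],[-4.4,-14.3,0],1],
    [[0,0,0],[-4.4,-14.3,0],1]
  ]
}}

```text
time_s: 13.8
eef_pos: [0.4196, -0.295, 0.0514]
eef_rot: [0.0, 0.806, 0.592, -0.0]
wrist_force: [0.0, -0.5, -1.5]
opening: 0.1
grasp_force: 61.1
```

```bash
python3 st.py
```

```text
t 13.8 along -11.88 lat 0.40 under 27.11 mm yaw -107.33 tilt [ 0.0001 -0.0001] F d/n/z 0.43837896668564674 0.16881891888981343 -1.5416027863172543 T [-0.007  -0.0028  0.0068] op 0.1001754556741331
```

{"method": "send_rows", "body": {
  "series": [
    [[0,0,0],[-1.2,-3.8,0],1],
    [[0,0,0],[-2.4,-7.6,0],1],
    [[0,0,0],[-3.6,-11.5,0],1],
    [[0,0,0],[-4.7,-15.3,0],1],
    [[0,0,0],[-5.6,-18.2,0],1],
    [[0,0,0],[-5.6,-18.2,0],1]
  ]
}}

```text
time_s: 14.55
eef_pos: [0.414, -0.3132, 0.0514]
eef_rot: [0.0, 0.806, 0.592, -0.0]
wrist_force: [0.1, -0.1, -1.3]
opening: 0.098
grasp_force: 61.1
```

```bash
python3 st.py
```

```text
t 14.55 along 7.15 lat 0.40 under 27.10 mm yaw -107.33 tilt [ 0. -0.] F d/n/z 0.05608265151948667 0.11582671529565014 -1.2704141614757507 T [-0.0635  0.0296 -0.0269] op 0.09841444629855846
```

{"method": "send_rows", "body": {
  "series": [
    [[0,0,0],[0,0,-0.8],1],
    [[0,0,0],[0,0,-0.8],0.7],
    [[0,0,0],[0,0,-0.8],0.6],
    [[0,0,0],[0,0,-0.8],0.6],
    [[0,0,0],[0,0,5],0.6],
    [[0,0,0],[0,0,20],0.6],
    [[0,0,0],[0,0,45],0.6],
    [[0,0,0],[0,0,75],0.6],
    [[0,0,0],[0,0,75],0.6]
  ]
}}

```text
time_s: 15.68
eef_pos: [0.4157, -0.3147, 0.1301]
eef_rot: [0.003, 0.805, 0.593, 0.0]
wrist_force: [-0.2, -0.3, 0.5]
opening: 0.201
grasp_force: 0.0
```

```bash
python3 st.py
```

```text
t 15.675 along 8.14 lat 2.49 under 105.78 mm yaw -107.31 tilt [ 0.0043 -0.0051] F d/n/z 0.298659995319579 -0.07136524691131808 0.4529489121098613 T [0.0276 0.0284 0.0545] op 0.20053635331766279
```

{"method": "send_rows", "body": {
  "series": [
    [[0,0,0],[7,22,0],1],
    [[0,0,0],[14,44,0],1],
    [[0,0,0],[21,66,0],1],
    [[0,0,0],[27.2,88,0],1],
    [[0,0,0],[27.2,88,-25],1],
    [[0,0,0],[27.2,88,-50],1],
    [[0,0,0],[27.2,88,-75],1],
    [[0,0,0],[27.2,88,-90],1],
    [[0,0,0],[27.2,88,-94],1],
    [[0,0,0],[27.2,88,-94],1]
  ]
}}

```text
time_s: 16.92
eef_pos: [0.4414, -0.225, 0.0326]
eef_rot: [0.0, 0.805, 0.593, 0.0]
wrist_force: [-0.9, -0.3, 0.1]
opening: -0.001
grasp_force: 0.0
```

```bash
python3 st.py; cat > v4.py <<'E'
import sys
from ov import *
np.set_printoptions(precision=4,suppress=True)
a=float(sys.argv[1]);D=(.4157,-.3062,-107.2);r=np.radians(-107.2);ims=[]
for n in('scene','top'):
    c=snap(n);P=dockp(*D)+trayp(D[0]+a*np.cos(r),D[1]+a*np.sin(r),-107.2,26)
    ims.append(overlay(c,P,[.425,-.29,.06],4.5 if n=='scene' else 5))
    for t in('tray_panel','tray'): print(t,[(np.round(d['xyz'],4),round(d['conf'],2)) for d in spotter.landmark_of(t,n)[:1]])
cv2.imwrite('pics/'+sys.argv[2],np.hstack(ims))
E
python3 v4.py .007 o5.png
```

```text
t 16.925 along -85.14 lat 0.57 under 8.34 mm yaw -107.32 tilt [ 0.0002 -0.0001] F d/n/z 0.5530196954257054 -0.7490384030406143 0.06970305644021568 T [-0.0278 -0.0053 -0.0111] op -0.000825594477945631
tray_panel [(array([ 0.4294, -0.2668,  0.0357]), 0.97)]
tray [(array([ 0.4143, -0.3097,  0.0297]), 0.66)]
tray_panel [(array([ 0.428 , -0.2645,  0.0388]), 0.91)]
tray [(array([ 0.4135, -0.3144,  0.0272]), 0.95)]
```

View pics/o5.png

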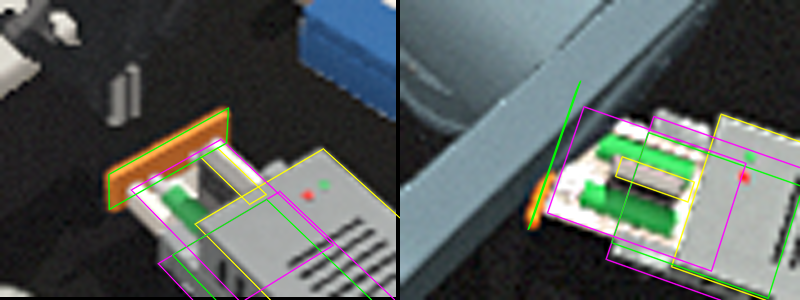

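The tray sits between the rails where expected, with the panel in the scene crop at (108–228, 110–210) and the closed fingers behind it at (122,100). I'll approach and push gently.

{"method": "send_rows", "body": {
  "series": [
    [[0,0,0],[-2.4,-7.6,0],1],
    [[0,0,0],[-4.7,-15.3,0],1],
    [[0,0,0],[-6.5,-21,0],1],
    [[0,0,0],[-8,-25.8,0],1],
    [[0,0,0],[-9.2,-29.6,0],1],
    [[0,0,0],[-10.1,-32.5,0],1],
    [[0,0,0],[-10.9,-35.4,0],1],
    [[0,0,0],[-10.9,-35.4,0],1]
  ]
}}

```text
time_s: 18.23
eef_pos: [0.4303, -0.2605, 0.0324]
eef_rot: [0.0, 0.806, 0.593, -0.0]
wrist_force: [-0.2, 0.4, 0.1]
opening: 0.002
grasp_force: 0.0
```

```bash
python3 st.py
```

```text
t 18.225 along -47.99 lat 0.43 under 8.08 mm yaw -107.32 tilt [-0.     -0.0002] F d/n/z -0.3434467890817207 -0.35245737043429076 0.14426230234495405 T [-0.0142 -0.009  -0.0035] op 0.001724491303602124
```

{"method": "send_rows", "body": {
  "series": [
    [[0,0,0],[-0.6,-1.9,0],1],
    [[0,0,0],[-1.2,-3.8,0],1],
    [[0,0,0],[-1.8,-5.7,0],1],
    [[0,0,0],[-2.4,-7.6,0],1],
    [[0,0,0],[-3,-9.6,0],1],
    [[0,0,0],[-3,-9.6,0],1]
  ]
}}

```text
time_s: 18.98
eef_pos: [0.4274, -0.2698, 0.0324]
eef_rot: [-0.0, 0.806, 0.593, 0.0]
wrist_force: [0.9, 2.8, 0.8]
opening: 0.0
grasp_force: 1.3
```

```bash
python3 st.py; python3 - <<'E'
from h import *
for n in('scene','top'):
    snap(n)
    for t in('tray_panel','tray'): print(t,[(np.round(d['xyz'],4),round(d['conf'],2)) for d in spotter.landmark_of(t,n)[:1]])
E
```

```text
t 18.975 along -38.27 lat 0.37 under 8.05 mm yaw -107.32 tilt [0.0001 0.0004] F d/n/z -2.9037459503025302 0.04607496197990957 0.8224740820602688 T [ 0.3656 -0.2023  0.0154] op 0.00038122888310231936
tray_panel [(array([5.988e-01, 6.050e-02, 1.000e-04]), 0.66)]
tray [(array([ 0.4106, -0.3266,  0.0291]), 0.68)]
tray_panel []
tray [(array([ 5.054e-01, -4.786e-01, -2.000e-04]), 0.2)]
```

{"method": "send_rows", "body": {
  "series": [
    [[0,0,0],[-0.6,-1.9,0],1],
    [[0,0,0],[-1.2,-3.8,0],1],
    [[0,0,0],[-1.8,-5.7,0],1],
    [[0,0,0],[-2.4,-7.6,0],1],
    [[0,0,0],[-3,-9.6,0],1],
    [[0,0,0],[-3.5,-11.5,0],1]
  ]
}}

```text
time_s: 20.02
eef_pos: [0.4241, -0.2807, 0.0323]
eef_rot: [-0.0, 0.806, 0.593, 0.001]
wrist_force: [3.8, 6.7, 1.7]
opening: -0.0
grasp_force: 3.9
```

```bash
python3 st.py
```

```text
t 20.025 along -26.83 lat 0.47 under 8.04 mm yaw -107.32 tilt [0.0004 0.0014] F d/n/z -7.54383901209806 1.6625558297853391 1.7341220349119573 T [ 1.163  -0.64    0.0565] op -0.00045435547386975483
```

{"method": "send_rows", "body": {
  "series": [
    [[0,0,0],[-0.3,-1,0],1],
    [[0,0,0],[-0.6,-1.9,0],1],
    [[0,0,0],[-0.9,-2.9,0],1],
    [[0,0,0],[-1.2,-3.8,0],1],
    [[0,0,0],[-1.5,-4.8,0],1],
    [[0,0,0],[-1.8,-5.7,0],1]
  ]
}}

```text
time_s: 20.78
eef_pos: [0.4225, -0.2861, 0.0324]
eef_rot: [-0.001, 0.806, 0.593, 0.001]
wrist_force: [6.1, 8.6, 1.6]
opening: 0.001
grasp_force: 4.5
```

```bash
python3 st.py
```

```text
t 20.775 along -21.17 lat 0.54 under 8.06 mm yaw -107.33 tilt [0.0007 0.0017] F d/n/z -10.074251652259642 3.298723860164729 1.5607760093434935 T [ 1.2869 -0.7889  0.0433] op 0.0010209702931039469
```

{"method": "send_rows", "body": {
  "series": [
    [[0,0,0],[-0.1,-0.5,0],1],
    [[0,0,0],[-0.3,-1,0],1],
    [[0,0,0],[-0.4,-1.4,0],1],
    [[0,0,0],[-0.6,-1.9,0],1]
  ]
}}

```text
time_s: 21.28
eef_pos: [0.4217, -0.2881, 0.0323]
eef_rot: [-0.001, 0.805, 0.593, 0.001]
wrist_force: [4.1, 7.3, 1.9]
opening: 0.001
grasp_force: 4.1
```

```bash
python3 st.py
```

```text
t 21.275 along -19.05 lat 0.39 under 8.04 mm yaw -107.32 tilt [0.0003 0.0016] F d/n/z -8.163779307524678 1.780727793482916 1.920115120088398 T [ 1.1229 -0.6541  0.0549] op 0.0014628397218063437
```

{"method": "send_rows", "body": {
  "series": [
    [[0,0,0],[-0.1,-0.4,0],1],
    [[0,0,0],[-0.2,-0.7,0],1],
    [[0,0,0],[-0.2,-0.7,0],1]
  ]
}}

```text
time_s: 21.65
eef_pos: [0.4215, -0.2888, 0.0323]
eef_rot: [-0.001, 0.806, 0.593, 0.001]
wrist_force: [4.0, 6.8, 0.8]
opening: -0.001
grasp_force: 4.0
```

```bash
python3 st.py
```

```text
t 21.65 along -18.35 lat 0.40 under 8.04 mm yaw -107.32 tilt [0.0004 0.0016] F d/n/z -7.686662810182734 1.7673619069475732 0.7512500266087991 T [ 1.1642 -0.7413  0.0528] op -0.0014620892684629708
```

Force dropped from 10 to 7.7 N, which fits the latch snapping in. I'll back off slowly and watch the force.

{"method": "send_rows", "body": {
  "series": [
    [[0,0,0],[0.3,1,0],1],
    [[0,0,0],[0.6,1.9,0],1],
    [[0,0,0],[0.9,2.9,0],1],
    [[0,0,0],[1.2,3.8,0],1],
    [[0,0,0],[1.2,3.8,0],1]
  ]
}}

```text
time_s: 22.28
eef_pos: [0.4224, -0.2864, 0.0325]
eef_rot: [0.0, 0.806, 0.593, -0.0]
wrist_force: [1.0, -0.5, -0.3]
opening: 0.0
grasp_force: 0.0
```

```bash
python3 st.py
```

```text
t 22.275 along -20.85 lat 0.54 under 8.20 mm yaw -107.32 tilt [ 0.     -0.0008] F d/n/z 0.1856889565815409 1.1523403876433544 -0.30523743852592955 T [-0.0219 -0.0214  0.0237] op 0.000488977543542817
```

Force has gone to zero: the tray is held. Now retreat, raise and look.

{"method": "send_rows", "body": {
  "series": [
    [[0,0,0],[5,15,0],1],
    [[0,0,0],[11,35,0],1],
    [[0,0,0],[17,55,0],1],
    [[0,0,0],[17,55,30],1],
    [[0,0,0],[17,55,80],1],
    [[0,0,0],[17,80,130],1],
    [[0,0,0],[17,120,150],1],
    [[0,0,0],[17,170,150],1],
    [[0,0,0],[17,220,150],1],
    [[0,0,0],[17,220,150],1]
  ]
}}

```text
time_s: 23.52
eef_pos: [0.4388, -0.0624, 0.1822]
eef_rot: [-0.0, 0.804, 0.595, 0.0]
wrist_force: [0.2, -0.8, -0.8]
opening: 0.003
grasp_force: 0.0
```

```bash
python3 v4.py .039 o6.png
```

```text
tray_panel [(array([ 0.4199, -0.2984,  0.0377]), 0.78)]
tray []
tray_panel [(array([ 0.4152, -0.2974,  0.0404]), 0.7)]
tray [(array([ 0.4033, -0.3446,  0.0245]), 0.55)]
```

View pics/o6.png

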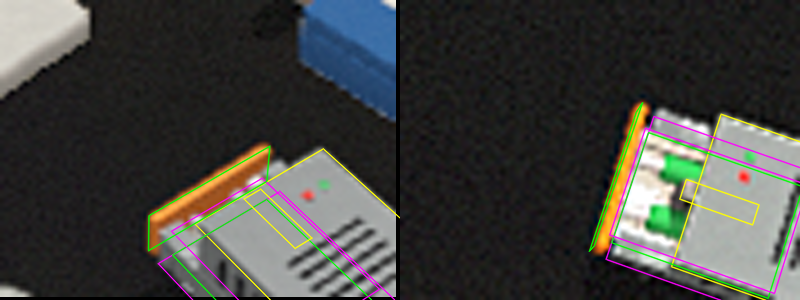

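The panel is at the latched position, matching the overlay (scene (150–270, 147–250), top (595–648, 105–250)). The robot is clear.

```bash
python3 -c "
from bench import ctrl
print(ctrl.hand_in())"
```

```text
the job is handed in; nothing more can be done
None
```

The tray is turned end for end, pushed in nose first and held by the latch: the push force fell from about 10 N to 8 N as it snapped, and the tray stayed put when I backed off. The arm is clear of everything and the job was handed in at about 24 s.

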